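Pin back the grinder's tension wheel

ROBOT

A 6-joint arm with a two-finger parallel gripper is mounted at the origin on the work surface. World frame = base frame: x ahead of the robot, y to its left, z up, the work surface at z = 0. Lengths are in m, angles in rad, forces in N, time in s.
With the tool pointing down it reaches from about 0.35 to 0.85 m from the base axis. Payload 8.1 kg.
Tool frame: the origin (TCP) lies between the finger pads; the fingertips stand nose_length ahead of it and the grasp point (between the pads) lies 2 mm behind it (nose_length is the distance from the TCP to the fingertips, in m); z points along the fingers, x is the direction in which the jaws open and shut, and the axes are right-handed (so a half turn about z gives the same grasp; the last joint's range is limited). The gripper opens to 93 mm and grips with 3 to 60 N. Pads are 15 mm wide; open, the fingers measure 128 mm over their backs; the gripper's body (75 mm by 188 mm) begins 65 mm behind the grasp point.
Start: joints at [1.077, 0.13, 1.488, -0, 1.523, -0.085], TCP at [0.238, 0.551, 0.236] pointing down, gripper open.
Joint ranges: [-2.96, 2.96], [-0.89, 2.26], [0.02, 2.5], [-1.34, 4.48], [0, 2.73], [-2.66, 2.66]. Speed limits (rad/s): [2.39, 2.39, 2.79, 3.14, 3.14, 3.14].

INTERFACE

Orientations are given as a rotation vector (axis times angle).
In Python, from plant import * gives the robot as it stands.
- The arm moves only by the tool carry_out, never from a script. Its argument "steps" is a list of rows, each an object with "xyz": the shift along the world's x, y, z in cm, a list of three; "rot": the turn, a rotation vector about the world's x, y, z in degrees, a list of three. In form: [{"xyz": [tx, ty, tz], "rot": [rx, ry, rz]}, ...]. A call has 1 to 10 rows; each row is the pose to reach, as a shift and turn from the pose commanded when the call began; what a row does not reach only later rows make up. A row lasts 1/10 s, in which the tool goes at most 50 mm and 8.59 degrees, less where a joint would pass 70% of its speed; a pose out of reach is approached as far as the arm can. A call with a gripper value outside its range is refused whole. "grip" is the opening, from 0 (shut) to 1 (fully open), set as the call begins (left out, the last holds). The fingers move at their own pace and stop on an object; "force" is the grip in N (left out, the last holds). Time passes only in rows, so rows that repeat a pose let the fingers close. It gives the time, the measured TCP pose, the force and the opening at its end, in the units of the state.
- read_state(): the state, without advancing time (a new reading comes with each control period).
- read_camera(name): name is "scene" or "top" or "wrist"; returns the picture (384x512x3 uint8, red, green, blue); there is no depth.
- calibration(name): a dict with "fov_y" (degrees; the focal length in pixels is half the picture's height over the tangent of half this angle, whatever the lens; pixels are square), "cx", "cy" (the principal point, pixels), "dist_coeffs" ([k1, k2, p1, p2, k3] as OpenCV has them; the pictures are not rectified), "xyz" and "attitude" of the camera in the world. Camera axes: x right, y down, z forward; pixel columns grow to the right and rows downward; lengths in m; the calibration is good to about 2 mm. A picture is of the moment at which its call begins: read the wrist's pose just before it. calibration takes no time and is no camera call; for the wrist camera it gives the pose at the moment of the call.
- close_job(): hands the job in, once; it reports no verdict.
The state is a dict: "t": time; "q": joint angles; "dq": joint speeds; "joint_torque": joint torques, N m; "tool_pos": TCP position; "orientation": TCP orientation; "force": force on the tool from outside, world axes, zero at the start; "wrist_torque": the same for the moment, N m; "opening": finger opening in m.
Only numpy, scipy, OpenCV 4.12 (cv2) and the standard library are available. Lean on these libraries where they do the work, as an engineer would, in place of code of your own. Each camera call takes 0.05 s, during which the arm holds its last target.

TASK

Take the locking pin from the wooden block, drop it into the hole in the belt grinder's sprung tension wheel, and turn the wheel anticlockwise (seen from above) until the pin finds the lock hole hidden underneath and sinks fully home, its head down on the wheel, so that the wheel stays pinned back for a new belt when you let go. Work gently: feel for the hole, never force or jam the pin or the wheel, and leave the drift and the other things on the bench where they are.

Things in the scene. Friction and masses are not known exactly. Their poses are not given: they have to be found in the camera images.
- pin_center (a point): steel locking pin, 64 mm tall, about 100 g, upright in the block: round head 20 mm in diameter, 42 mm tall, three dark bands; below it a shank 10 mm in diameter, 22 mm long, with a tapered foot (6.4 mm at the end). Point on its axis half-way up: 32 mm above the foot, 10 mm above the head's underside, which rests on the block's top (35 mm above the bench). z along the pin, head up
- drift_center (a point): a bystander in the other hole of the block: a dark steel drift, 78 mm tall in all, with a head that widens upwards from 14 to 28 mm. The point lies on its axis, half-way up. To be left alone.
- block: the heavy wooden block, 80 by 170 by 35 mm, with two holes (12 mm) at 45 mm either side of its centre along its y axis, holding pin and drift in either order. Origin under its centre, z up.
- grinder: grey grinder base, bolted down, 200 by 500 by 28 mm. Origin on the bench under the tension wheel's axis; z up, y along the base to the drive wheel (100 mm across, 84 mm high, at y = 200 mm) and green motor (123 mm high, from y = 285 mm); steel rest 78 mm high at x = -88, y = 125 to 175 mm. Pin pushed with over 32 N, or gripper with over 32 N, against wheel or machine counts as forcing
- wheel (a joint): turn of the tension wheel about its vertical axis, rad: 0 at rest, growing anticlockwise seen from above, at most 1.65. A spring drives it back to 0 with 0.18 N m at 0 and 0.12 N m more per rad (4 to 9 N at its hole). The lock hole, in the fixed plate beneath, is hidden by the wheel: it lies under the wheel's hole at some unknown turn between 0.40 and 1.40 rad, to be found by feel
- wheel_axis (a point): tension wheel: flat level steel disc, 156 mm diameter, 8 mm thick, top 63.5 mm above the bench. Point on its turning axis at the top face. A hub cap (26 mm diameter) stands 10 mm above that face, and an idler roller (48 mm diameter) 32 mm above it, 46 mm from the axis, opposite to the hole. Side load makes the pin stick: 5 N down may miss the lock hole, 12 N finds it
- wheel_hole (a point): the wheel's only hole: 12.5 mm diameter, chamfered, 42 mm from the axis; point at the centre of its mouth, on the disc's top face; turns with the wheel. 9 mm below the mouth a fixed flat plate stops the pin's foot, so the head rides 13 mm above the disc until the hole is over the plate's lock hole (12.5 mm, chamfered); then the pin can sink until its head rests on the disc
- hammer: a bystander: hammer lying on the bench. To be left alone.
- tin_center (a point): a bystander: plain closed tin, 80 mm diameter, 90 mm high, point at its centre. To be left alone.
- blank: a bystander: wooden handle blank, 130 by 32 by 24 mm, lying flat, origin under its centre. To be left alone.

How it is judged:
By the outcome, as a careful person would: the job done as asked, in the order asked, and still so for the second after the job is handed in, with the robot touching nothing.
It also fails if it takes over 67 s, if anything falls off the work surface, if the arm or the gripper's body presses on something with over 40 N, if the wrist force passes 120 N, or if a joint passes its speed limit or range.

## Working session

There is one attempt and no reset: what is moved stays moved. The work goes in short steps, Python scripts to look and compute and a tool call to move; the robot and the scene stay as the last step left them, time stands still between calls to the robot, and variables do not carry over. Pictures are saved under pics/ and viewed, and the job is handed in when it is done.

Besides the shell and the picture viewer there is one more tool, called after ">>>" as a command line: name --argument value ..., lists and objects as JSON in quotes. carry_out: Moves the arm, as the interface text tells. Its arguments: {"type":"object","properties":{"steps":{"type":"array","items":{"type":"object","properties":{"xyz":{"type":"array","items":{"type":"number"}},"rot":{"type":"array","items":{"type":"number"}}}}},"grip":{"type":"number"},"force":{"type":"number"}},"required":["steps"]}

```bash
mkdir -p pics; ls; python3 - <<'E'
from plant import *
import cv2
print(read_state())
for n in ("scene","top","wrist"):
    print(n,calibration(n)); cv2.imwrite(f"pics/{n}0.png",read_camera(n)[:,:,::-1])
E
```

```text
pics
{'t': 0.0, 'q': array([ 1.07659603e+00,  1.31155563e-01,  1.48923476e+00, -5.63699712e-06,
        1.52301679e+00, -8.54224014e-02]), 'dq': array([ 0.00056537,  0.00131244,  0.00013209,  0.00176492, -0.00021645,
       -0.00015866]), 'joint_torque': array([ 5.39626981e-04, -5.59861636e+01, -4.91744256e+01,  7.66391214e-02,
        3.57873598e-02, -1.40466632e-04]), 'tool_pos': array([0.23823571, 0.5501014 , 0.23461523]), 'orientation': array([ 2.62535956e+00,  1.72384264e+00, -2.50233554e-03]), 'force': array([-0.34655595, -0.19771992,  0.17977115]), 'wrist_torque': array([0.01621933, 0.00699074, 0.00233521]), 'opening': 0.09290700935989296}
scene {'fov_y': 47.7008154031448, 'cx': 248.00094431384483, 'cy': 199.1864603275609, 'dist_coeffs': array([-0.02516501,  0.        ,  0.        ,  0.        ,  0.        ]), 'xyz': array([ 0.93561896, -0.68745255,  0.97032514]), 'attitude': array([-2.43176003, -0.70486384,  0.21865184])}
top {'fov_y': 48.08597717983122, 'cx': 256.5900460560212, 'cy': 195.43426531041467, 'dist_coeffs': array([-0.04525109,  0.        ,  0.        ,  0.        ,  0.        ]), 'xyz': array([ 0.52379529, -0.14610366,  1.21665277]), 'attitude': array([-2.20649225,  2.17736462, -0.09745877])}
wrist {'fov_y': 63.112109248351196, 'cx': 251.11082183020895, 'cy': 189.46210077148282, 'dist_coeffs': array([-0.06475702,  0.        ,  0.        ,  0.        ,  0.        ]), 'xyz': array([0.17033394, 0.57884367, 0.38401513]), 'attitude': array([2.43111709, 1.59694603, 0.21206036])}
```

View pics/scene0.png

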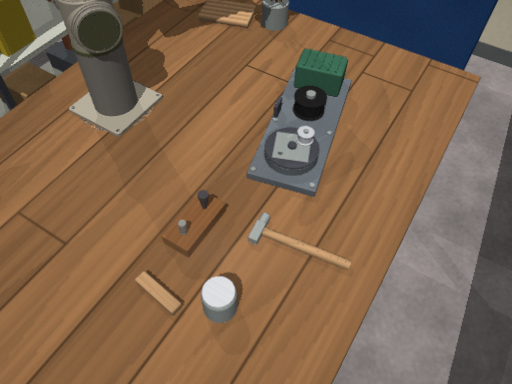

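View pics/top0.png

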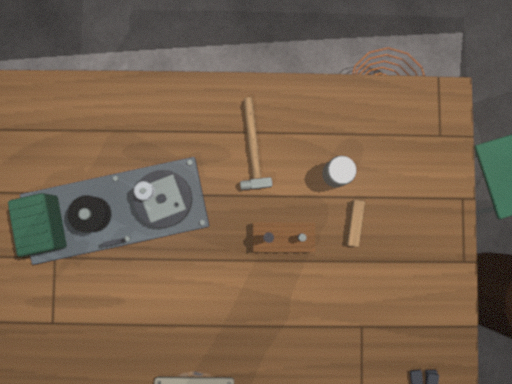

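View pics/wrist0.png

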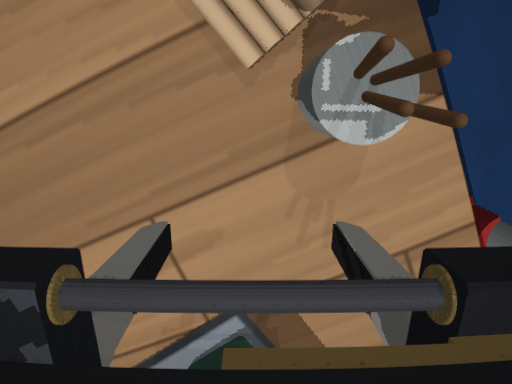

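```bash
python3 -c "
import plant;print([n for n in dir(plant) if n[0]!='_']); print(getattr(plant,'nose_length',None))"
python3 - <<'E'
import cv2
for n,(x0,x1,y0,y1) in {"top":(100,400,100,384),"scene":(180,480,60,284)}.items():
    im=cv2.imread(f"pics/{n}0.png")[y0:y1,x0:x1]
    im=cv2.resize(im,None,fx=2.6 if n=="scene" else 2.1,fy=2.6 if n=="scene" else 2.1,interpolation=cv2.INTER_CUBIC)
    print(im.shape);cv2.imwrite(f"pics/{n}0z.png",im)
E
```

```text
['IKError', 'calibration', 'close_job', 'nose_length', 'read_camera', 'read_state']
0.017
(596, 630, 3)
(582, 780, 3)
```

View pics/top0z.png

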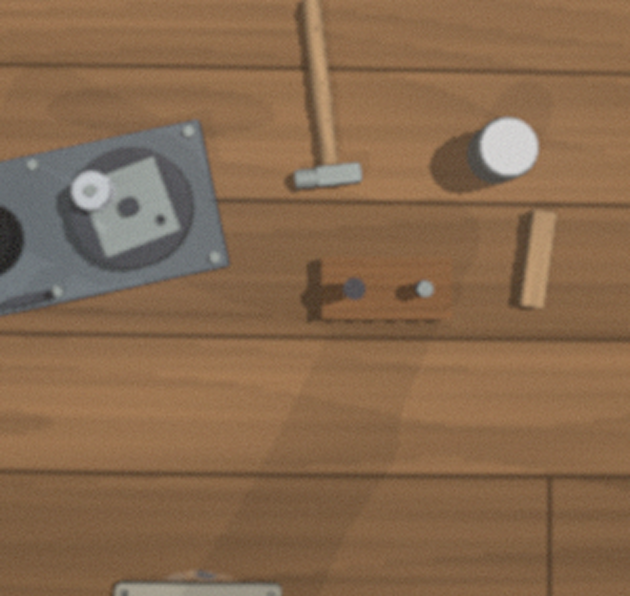

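View pics/scene0z.png

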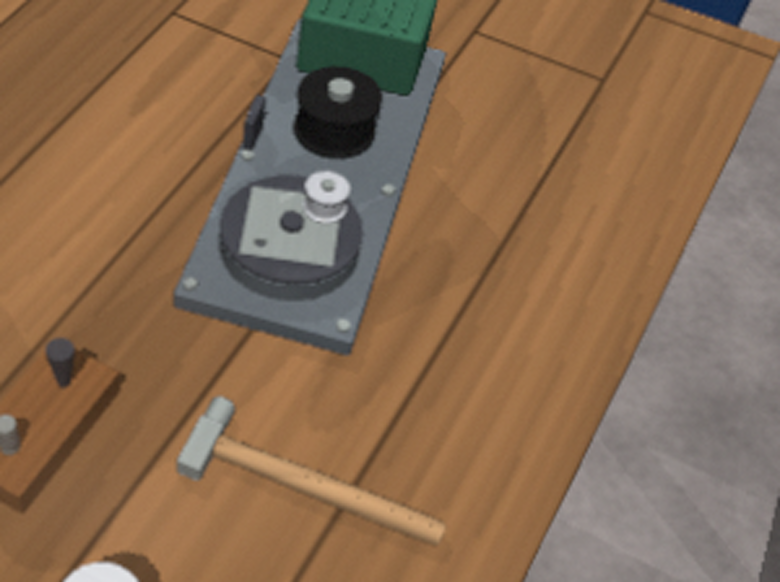

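```bash
cat > h.py <<'E'
import numpy as np, cv2
from scipy.spatial.transform import Rotation as R
def ray(c,uv):
    f=192/np.tan(np.radians(c["fov_y"]/2))
    K=np.array([[f,0,c["cx"]],[0,f,c["cy"]],[0,0,1]])
    p=cv2.undistortPoints(np.array([[uv]],float),K,np.array(c["dist_coeffs"])).ravel()
    d=R.from_rotvec(c["attitude"]).apply([p[0],p[1],1]); return np.array(c["xyz"]),d/np.linalg.norm(d)
def onz(c,uv,z):
    o,d=ray(c,uv); return o+d*(z-o[2])/d[2]
def proj(c,P):
    f=192/np.tan(np.radians(c["fov_y"]/2))
    K=np.array([[f,0,c["cx"]],[0,f,c["cy"]],[0,0,1]])
    r=R.from_rotvec(c["attitude"]).inv(); 
    return cv2.projectPoints(np.array(P,float).reshape(-1,3),r.as_rotvec(),-r.apply(c["xyz"]),K,np.array(c["dist_coeffs"]))[0].reshape(-1,2)
def meet(r1,r2):
    A=sum(np.eye(3)-np.outer(d,d) for o,d in(r1,r2)); b=sum((np.eye(3)-np.outer(d,d))@o for o,d in(r1,r2))
    return np.linalg.solve(A,b)
E
python3 - <<'E'
from plant import *; from h import *
c=calibration("top")
for n,uv,z in [("pinTop",(302,238),.077),("driftTop",(268,238),.09),("axis",(161,198),.0735),("hole",(178,204),.0635),("roller",(144,190),.0955),("drivehub",(85,214),.084),("corner",(193,160),.028),("corner2",(207,223),.028)]:
    print(n,onz(c,uv,z))
E
```

```text
pinTop [ 0.49592164 -0.28536079  0.077     ]
driftTop [ 0.49520197 -0.19485828  0.09      ]
axis [0.59695347 0.09012711 0.0735    ]
hole [0.58212188 0.04616944 0.0635    ]
roller [0.61585913 0.13063895 0.0955    ]
drivehub [0.55127154 0.28740847 0.084     ]
corner [0.70706033 0.01359485 0.028     ]
corner2 [ 0.53264784 -0.02905012  0.028     ]
```

>>> carry_out --steps '[{"xyz": [1, -2, 0.2], "rot": [0, 0, -4]}, {"xyz": [3, -6, 0.4], "rot": [0, 0, -11]}, {"xyz": [6, -10, 0.6], "rot": [0, 0, -19]}, {"xyz": [9, -14, 0.8], "rot": [0, 0, -27]}, {"xyz": [12, -18, 1], "rot": [0, 0, -35]}, {"xyz": [15, -22, 1], "rot": [0, 0, -43]}, {"xyz": [18, -26, 1], "rot": [0, 0, -51]}, {"xyz": [21, -30, 1], "rot": [0, 0, -58]}, {"xyz": [24, -34, 1], "rot": [0, 0, -63]}, {"xyz": [27, -38, 1], "rot": [0, 0, -66.6]}]'

```text
t: 1.15
tool_pos: [0.5092, 0.1688, 0.2455]
orientation: [-3.141, 0.006, 0.0]
force: [0.8, 2.7, 0.5]
opening: 0.093
```

>>> carry_out --steps '[{"xyz": [1, -4, 0]}, {"xyz": [2, -8, 0]}, {"xyz": [3.5, -12, 0]}, {"xyz": [5, -16, 0]}, {"xyz": [6.5, -19, 0]}, {"xyz": [7.5, -21, 0]}, {"xyz": [8, -22, 0]}, {"xyz": [8, -22, 0]}, {"xyz": [8, -22, 0]}]'

```text
validation failed for argument at $.st...
```

```bash
python3 - <<'E'
from plant import *; from h import *
import pickle
s=read_state();print(s)
c=calibration("wrist");im=read_camera("wrist")[:,:,::-1];cv2.imwrite("pics/w1.png",im);pickle.dump(c,open("c1.pkl","wb"))
print(c["xyz"]); P=[[.597,.0901,.0735],[.5821,.0462,.0635],[.6159,.1306,.0955]]
print(proj(c,P))
E
```

```text
{'t': 1.15, 'q': array([ 2.24395409e-01, -4.59708633e-02,  1.65157966e+00,  1.27940072e-04,
        1.53598144e+00,  2.28348665e-01]), 'dq': array([-0.87925835,  0.38560627, -0.37123127,  0.00330974, -0.01871146,
       -0.27322671]), 'joint_torque': array([  4.27018672, -50.32600164, -46.62908077,  -0.18349028,
         0.41917509,   0.91753419]), 'tool_pos': array([0.50916956, 0.16877638, 0.24552905]), 'orientation': array([-3.14146136e+00,  6.21650424e-03,  4.13799583e-05]), 'force': array([0.77514708, 2.72815976, 0.47505007]), 'wrist_torque': array([-0.06021257,  0.06070544,  0.02317866]), 'opening': 0.0930289549661338}
[0.50884078 0.24149581 0.39485223]
[[330.08348294 242.97035867]
 [313.15013277 273.0435235 ]
 [356.14944917 215.79094264]]
```

View pics/w1.png

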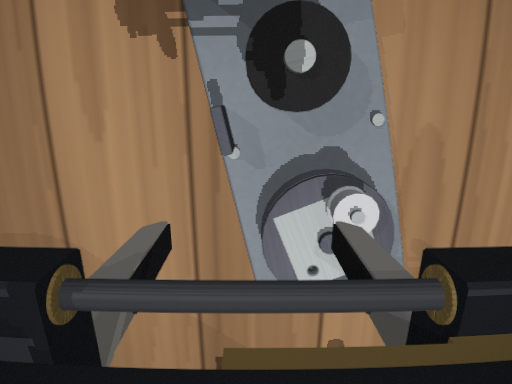

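>>> carry_out --steps '[{"xyz": [2, -4, 0], "rot": [0, 0, 0]}, {"xyz": [4, -8, 0], "rot": [0, 0, 0]}, {"xyz": [5.5, -12, 0], "rot": [0, 0, 0]}, {"xyz": [7, -15, 0], "rot": [0, 0, 0]}, {"xyz": [7.5, -17, 0], "rot": [0, 0, 0]}, {"xyz": [8, -18, 0], "rot": [0, 0, 0]}, {"xyz": [8, -18, 0], "rot": [0, 0, 0]}, {"xyz": [8, -18, 0], "rot": [0, 0, 0]}]'

```text
t: 2.0
tool_pos: [0.5882, -0.0084, 0.2454]
orientation: [-3.141, -0.0, 0.001]
force: [0.1, 0.1, 0.1]
opening: 0.0927
```

```bash
python3 - <<'E'
from plant import *; from h import *
import pickle
s=read_state();print(s)
c=calibration("wrist");im=read_camera("wrist")[:,:,::-1];cv2.imwrite("pics/w2.png",im);pickle.dump(c,open("c2.pkl","wb"))
print(c["xyz"]); P=[[.597,.0901,.0735],[.5821,.0462,.0635],[.6159,.1306,.0955]]
print(proj(c,P))
E
```

```text
{'t': 2.0, 'q': array([-1.01753363e-01,  9.52413314e-02,  1.50821269e+00,  4.90031032e-04,
        1.53869369e+00, -1.01770782e-01]), 'dq': array([ 1.48483894e-02, -7.93831687e-03,  2.75783548e-03,  4.63312892e-05,
       -1.65021841e-03, -1.16290123e-03]), 'joint_torque': array([-1.07163224e+00, -5.39089572e+01, -4.94821143e+01, -4.40907734e-02,
       -2.18230166e-02, -4.76683408e-02]), 'tool_pos': array([ 0.58818166, -0.00841321,  0.24543362]), 'orientation': array([-3.14104893e+00, -2.44196611e-06,  7.89087950e-04]), 'force': array([0.08937654, 0.11597944, 0.13736365]), 'wrist_torque': array([-0.06896188,  0.08986156, -0.02328568]), 'opening': 0.0926625419105979}
[0.58762939 0.06425406 0.39478309]
[[261.04119809  76.76439453]
 [246.12510261 121.71447585]
 [283.47250108  27.16828028]]
```

View pics/w2.png

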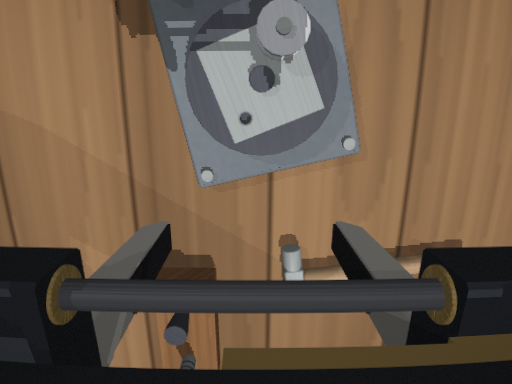

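```bash
python3 - <<'E'
from h import *; import pickle
im=cv2.imread("pics/w2.png");c=pickle.load(open("c2.pkl","rb"))
z=cv2.resize(im[50:150,180:340],None,fx=5,fy=5,interpolation=cv2.INTER_NEAREST);cv2.imwrite("pics/w2z.png",z)
g=cv2.cvtColor(im,cv2.COLOR_BGR2GRAY)
for n,(x0,x1,y0,y1),th in [("hub",(245,280,60,97),95),("hole",(236,256,110,128),95)]:
    m=(g[y0:y1,x0:x1]<th).astype(np.uint8)
    k,l,st,ce=cv2.connectedComponentsWithStats(m)
    for i in range(1,k): print(n,st[i],ce[i]+[x0,y0])
E
```

```text
hub [  4   5  27  27 558] [261.77777778  77.88709677]
hole [ 4  3 11 11 99] [245.1010101  117.98989899]
```

View pics/w2z.png

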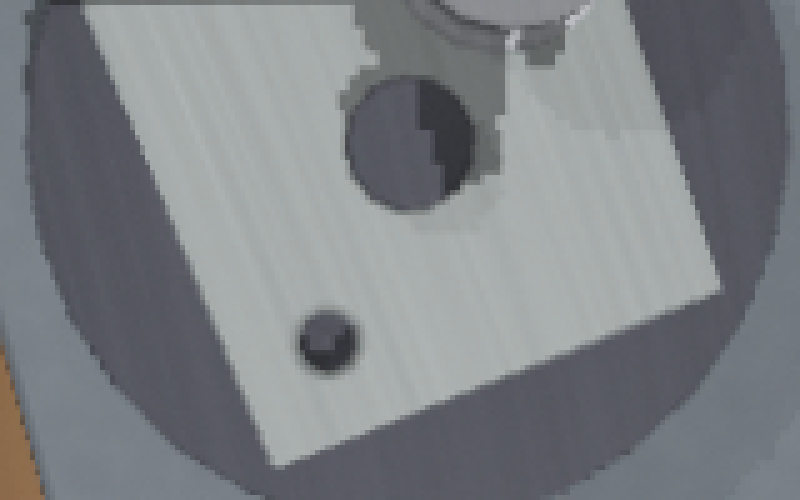

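```bash
python3 - <<'E'
from h import *; import pickle
from scipy.optimize import least_squares
c=pickle.load(open("c2.pkl","rb"))
pts=np.array([(27,130),(45,260),(130,385),(245,485),(790,130),(775,255),(715,370),(620,465)])/5-.5/5*4*0+np.array([180,50])-.4
X=np.array([onz(c,p,.0635)[:2] for p in pts])
r=least_squares(lambda v:np.hypot(*(X-v[:2]).T)-v[2],[.597,.09,.078]);print("disc",r.x,r.fun*1000)
a=onz(c,(261.7,78.3),.0735);h=onz(c,(245.3,118.2),.0635);print("hub",a,"hole",h)
for ax in (a[:2],r.x[:2]): d=h[:2]-ax;print(np.hypot(*d),np.degrees(np.arctan2(d[1],d[0])))
E
```

```text
disc [0.59835508 0.08914108 0.07747698] [ 0.42902317  1.10098585 -1.76313499 -0.23570494 -0.98802769  0.27973405
  0.24418596  0.93293859]
hub [0.59765461 0.08865976 0.0735    ] hole [0.58125725 0.04979143 0.0635    ]
0.04218555080925488 -112.87338510305963
0.04290374426438197 -113.4854450718201
```

>>> carry_out --steps '[{"xyz": [-1, -3, 0], "rot": [0, 0, 0]}, {"xyz": [-2, -7, 0], "rot": [0, 0, 0]}, {"xyz": [-3, -11, 0], "rot": [0, 0, 0]}, {"xyz": [-4, -15.5, 0], "rot": [0, 0, 0]}, {"xyz": [-5, -20, 0], "rot": [0, 0, 0]}, {"xyz": [-6.5, -24.5, -1], "rot": [0, 0, 0]}, {"xyz": [-8, -29, -2], "rot": [0, 0, 0]}, {"xyz": [-9, -33, -3], "rot": [0, 0, 0]}, {"xyz": [-9.2, -35.5, -4], "rot": [0, 0, 0]}, {"xyz": [-9.2, -36, -4], "rot": [0, 0, 0]}]'

```text
t: 3.05
tool_pos: [0.4953, -0.3702, 0.2037]
orientation: [-3.14, 0.003, 0.003]
force: [-0.9, -0.3, -0.6]
opening: 0.0928
```

>>> carry_out --steps '[{"xyz": [0, 0, 0], "rot": [0, 0, 0]}, {"xyz": [0, 0, 0], "rot": [0, 0, 0]}]'

```text
t: 3.25
tool_pos: [0.4973, -0.3678, 0.2063]
orientation: [-3.141, -0.002, -0.001]
force: [0.7, 0.3, -0.2]
opening: 0.0933
```

```bash
python3 - <<'E'
from plant import *; from h import *
import pickle
s=read_state();print(s["tool_pos"],s["dq"],s["force"])
c=calibration("wrist");im=read_camera("wrist")[:,:,::-1];cv2.imwrite("pics/w3.png",im);pickle.dump(c,open("c3.pkl","wb"))
print(c["xyz"]); P=[[.496,-.285,.077],[.496,-.285,.035]]
print(proj(c,P))
z=cv2.resize(im[60:220,170:330],None,fx=3.7,fy=3.7,interpolation=cv2.INTER_NEAREST);cv2.imwrite("pics/w3z.png",z)
E
```

```text
[ 0.49734661 -0.36783402  0.20629782] [ 0.01031142 -0.01019172  0.00176121 -0.00286915 -0.00153554 -0.00315546] [ 0.71834135  0.2769758  -0.15512027]
[ 0.49651607 -0.29511135  0.35561362]
[[250.4562274   91.59163457]
 [250.53392111  93.19035264]]
```

View pics/w3.png

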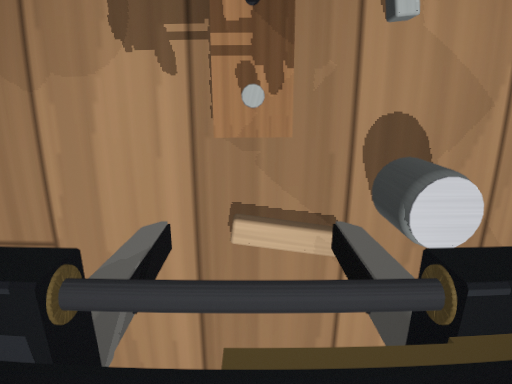

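View pics/w3z.png

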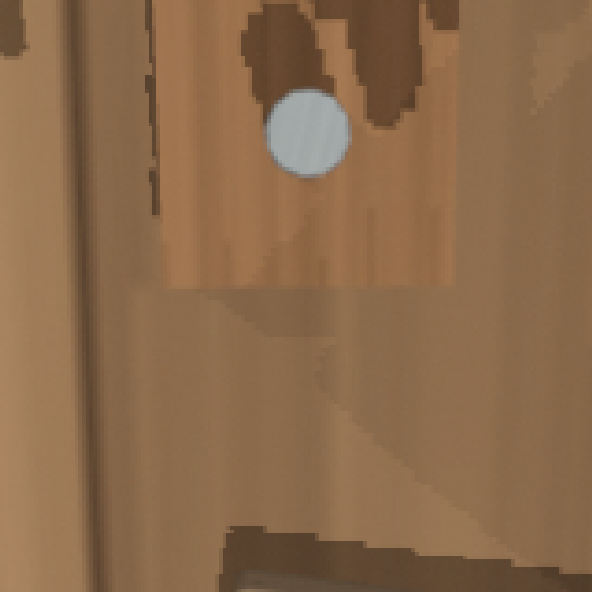

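```bash
python3 - <<'E'
from plant import *; from h import *; import pickle
c=pickle.load(open("c3.pkl","rb"))
im=cv2.imread("pics/w3.png").astype(int);m=((im[...,0]>im[...,2]+3)&(im[...,1]>120)).astype(np.uint8);m=m[60:130,220:290]
k,l,st,ce=cv2.connectedComponentsWithStats(m)
for i in range(1,k):
  if st[i][4]>100: print(st[i],ce[i]+[220,60]); uv=ce[i]+[220,60]; p=onz(c,uv,.077);print(p, "shift cm",(p-read_state()["tool_pos"])*100)
E
```

```text
[ 22  25  22  22 374] [252.44919786  95.37165775]
[ 0.49771302 -0.28813412  0.077     ] shift cm [  0.03115707   7.96987757 -12.94364168]
```

>>> carry_out --steps '[{"xyz": [0, 2, -0.5], "rot": [0, 0, 0]}, {"xyz": [0, 5, -2], "rot": [0, 0, 0]}, {"xyz": [0, 7.3, -4], "rot": [0, 0, 0]}, {"xyz": [0, 8, -6], "rot": [0, 0, 0]}, {"xyz": [0, 8, -8], "rot": [0, 0, 0]}, {"xyz": [0, 8, -10.5], "rot": [0, 0, 0]}, {"xyz": [0, 8, -12.8], "rot": [0, 0, 0]}, {"xyz": [0, 8, -14.3], "rot": [0, 0, 0]}, {"xyz": [0, 8, -14.8], "rot": [0, 0, 0]}, {"xyz": [0, 8, -14.8], "rot": [0, 0, 0]}]'

```text
t: 4.3
tool_pos: [0.4965, -0.2887, 0.0575]
orientation: [-3.141, -0.001, 0.001]
force: [-0.4, -0.5, 0.4]
opening: 0.0929
```

>>> carry_out --steps '[{"xyz": [0, 0, 0], "rot": [0, 0, 0]}, {"xyz": [0, 0, 0], "rot": [0, 0, 0]}]'

```text
t: 4.5
tool_pos: [0.4973, -0.2899, 0.0592]
orientation: [3.14, -0.001, 0.003]
force: [-0.3, -0.1, -0.0]
opening: 0.0928
```

```bash
python3 - <<'E'
from plant import *; from h import *
s=read_state();print(s["tool_pos"],s["force"])
for n in ("wrist",):
    im=read_camera(n)[:,:,::-1];cv2.imwrite("pics/w4.png",im)
E
```

```text
[ 0.49733709 -0.28992862  0.05915436] [-0.28385786 -0.12565799 -0.02280987]
```

View pics/w4.png

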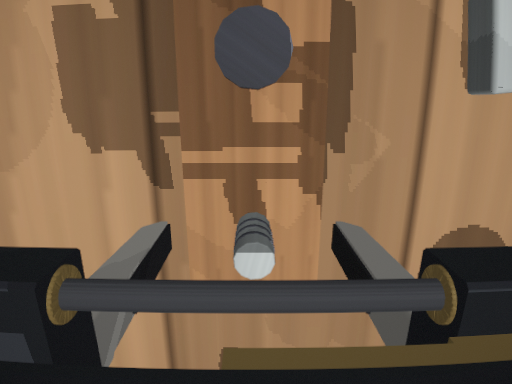

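>>> carry_out --steps '[{"xyz": [0, 0.2, -0.1], "rot": [0, 0, 0]}, {"xyz": [0, 0.2, -0.1], "rot": [0, 0, 0]}, {"xyz": [0, 0.2, -0.1], "rot": [0, 0, 0]}, {"xyz": [0, 0.2, -0.1], "rot": [0, 0, 0]}, {"xyz": [0, 0.2, -0.1], "rot": [0, 0, 0]}, {"xyz": [0, 0.2, -0.1], "rot": [0, 0, 0]}, {"xyz": [0, 0.2, -0.1], "rot": [0, 0, 0]}, {"xyz": [0, 0.2, -0.1], "rot": [0, 0, 0]}]' --grip 0.12 --force 40

```text
t: 5.35
tool_pos: [0.4964, -0.2874, 0.0566]
orientation: [3.142, -0.001, -0.0]
force: [-0.7, 0.2, -0.2]
opening: 0.0337
```

>>> carry_out --steps '[{"xyz": [0, 0, 0], "rot": [0, 0, 0]}, {"xyz": [0, 0, 0], "rot": [0, 0, 0]}, {"xyz": [0, 0, 0], "rot": [0, 0, 0]}, {"xyz": [0, 0, 0], "rot": [0, 0, 0]}]' --grip 0 --force 40

```text
t: 5.75
tool_pos: [0.4972, -0.2875, 0.057]
orientation: [3.141, -0.0, 0.003]
force: [4.9, -0.6, -1.0]
opening: 0.0198
```

>>> carry_out --steps '[{"xyz": [0, 0, 0.5], "rot": [0, 0, 0]}, {"xyz": [0, 0, 1.5], "rot": [0, 0, 0]}, {"xyz": [0, 0, 3], "rot": [0, 0, 0]}, {"xyz": [0, 0, 5], "rot": [0, 0, 0]}, {"xyz": [0, 0, 7], "rot": [0, 0, 0]}, {"xyz": [0, 0, 9], "rot": [0, 0, 0]}, {"xyz": [0, 0, 10.5], "rot": [0, 0, 0]}, {"xyz": [0, 0, 11.5], "rot": [0, 0, 0]}, {"xyz": [0, 0, 11.5], "rot": [0, 0, 0]}, {"xyz": [0, 0, 11.5], "rot": [0, 0, 0]}]'

```text
t: 6.75
tool_pos: [0.4961, -0.2872, 0.171]
orientation: [-3.141, 0.001, 0.001]
force: [-0.1, -0.4, -1.2]
opening: 0.0196
```

```bash
python3 - <<'E'
from plant import *; from h import *
import pickle
s=read_state();print(s["tool_pos"],s["orientation"],s["force"],s["wrist_torque"],s["opening"])
c=calibration("wrist");im=read_camera("wrist")[:,:,::-1];cv2.imwrite("pics/w5.png",im);pickle.dump((c,s),open("c5.pkl","wb"))
p=s["tool_pos"]; print(proj(c,[p+[0,0,.020],p+[0,0,-.044]]))
z=cv2.resize(im[180:290,180:330],None,fx=5,fy=5,interpolation=cv2.INTER_NEAREST);cv2.imwrite("pics/w5z.png",z)
E
```

```text
[ 0.4960798  -0.28719334  0.17098716] [-3.14118253e+00  6.59347815e-04  1.23817911e-03] [-0.1477468  -0.39002988 -1.21659684] [-0.06496835  0.09071154  0.02230097] 0.01958299031495463
[[252.58780828 266.83148368]
 [252.27770079 218.00857928]]
```

View pics/w5z.png

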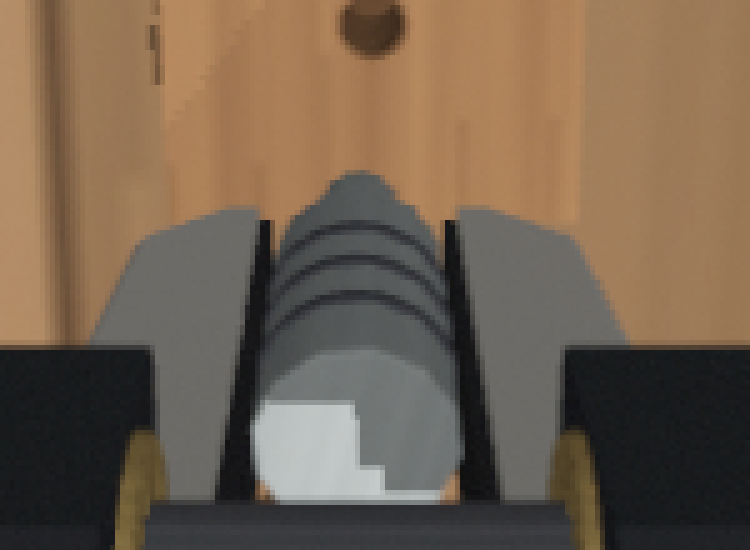

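```bash
python3 - <<'E'
from h import *
import pickle
c,s=pickle.load(open("c5.pkl","rb"));p=s["tool_pos"]
for dz in (-.002,0,.002):
  for dy in (-.002,-.001,0,.001): print(dz,dy,proj(c,[p+[0,dy+.01,.020+dz],p+[-.01,dy,.02+dz],p+[.01,dy,.02+dz],p+[0,dy+.0032,-.044+dz]]).round(1).tolist())
E
```

```text
-0.002 -0.002 [[252.6, 249.2], [231.3, 268.5], [273.8, 268.5], [252.3, 215.2]]
-0.002 -0.001 [[252.6, 247.2], [231.3, 266.6], [273.9, 266.6], [252.3, 213.8]]
-0.002 0 [[252.6, 245.2], [231.2, 264.7], [273.9, 264.7], [252.3, 212.4]]
-0.002 0.001 [[252.6, 243.2], [231.2, 262.8], [274.0, 262.8], [252.3, 211.0]]
0 -0.002 [[252.6, 251.1], [231.1, 270.6], [274.1, 270.6], [252.3, 216.3]]
0 -0.001 [[252.6, 249.2], [231.0, 268.7], [274.2, 268.7], [252.3, 214.9]]
0 0 [[252.6, 247.1], [231.0, 266.8], [274.2, 266.8], [252.3, 213.4]]
0 0.001 [[252.6, 245.1], [230.9, 264.9], [274.3, 264.9], [252.3, 212.0]]
0.002 -0.002 [[252.6, 253.2], [230.8, 272.9], [274.4, 272.9], [252.3, 217.4]]
0.002 -0.001 [[252.6, 251.2], [230.7, 270.9], [274.5, 270.9], [252.3, 215.9]]
0.002 0 [[252.6, 249.1], [230.7, 269.0], [274.5, 269.0], [252.3, 214.5]]
0.002 0.001 [[252.6, 247.1], [230.7, 267.0], [274.6, 267.1], [252.3, 213.0]]
```

>>> carry_out --steps '[{"xyz": [0.5, 2, 0], "rot": [0, 0, -2]}, {"xyz": [1.3, 5.5, 0], "rot": [0, 0, -5]}, {"xyz": [2.4, 9.5, 0], "rot": [0, 0, -8]}, {"xyz": [3.4, 13.5, 0], "rot": [0, 0, -11]}, {"xyz": [4.5, 18, 0], "rot": [0, 0, -14]}, {"xyz": [5.6, 22, 0], "rot": [0, 0, -17]}, {"xyz": [6.6, 26, 0], "rot": [0, 0, -20]}, {"xyz": [7.6, 30, 0], "rot": [0, 0, -22]}, {"xyz": [8.3, 32.7, 0], "rot": [0, 0, -23]}, {"xyz": [8.55, 33.7, 0], "rot": [0, 0, -23]}]'

```text
t: 7.8
tool_pos: [0.5814, 0.0524, 0.1701]
orientation: [-3.079, 0.623, 0.004]
force: [0.4, -1.0, -1.1]
opening: 0.0195
```

>>> carry_out --steps '[{"xyz": [0, 0, 0], "rot": [0, 0, 0]}, {"xyz": [0, 0, -1.5], "rot": [0, 0, 0]}, {"xyz": [0, 0, -3], "rot": [0, 0, 0]}, {"xyz": [0, 0, -4.5], "rot": [0, 0, 0]}, {"xyz": [0, 0, -5.2], "rot": [0, 0, 0]}, {"xyz": [0, 0, -5.2], "rot": [0, 0, 0]}, {"xyz": [0, 0, -5.2], "rot": [0, 0, 0]}]'

```text
t: 8.5
tool_pos: [0.5819, 0.0494, 0.1195]
orientation: [3.078, -0.628, -0.0]
force: [0.2, 0.1, 0.0]
opening: 0.0194
```

```bash
python3 - <<'E'
from plant import *; from h import *
import pickle
s=read_state();print(s["t"],s["tool_pos"],s["orientation"],s["force"],s["wrist_torque"],s["opening"])
c=calibration("wrist");im=read_camera("wrist")[:,:,::-1];cv2.imwrite("pics/w6.png",im);pickle.dump((c,s),open("c6.pkl","wb"))
z=cv2.resize(im[130:290,160:340],None,fx=3.7,fy=3.7,interpolation=cv2.INTER_NEAREST);cv2.imwrite("pics/w6z.png",z)
im=read_camera("scene")[:,:,::-1];cv2.imwrite("pics/s6z.png",cv2.resize(im[100:200,240:360],None,fx=6,fy=6,interpolation=cv2.INTER_CUBIC))
E
```

```text
8.5 [0.58188627 0.04936127 0.11954302] [ 3.07818840e+00 -6.27572182e-01 -4.32438409e-04] [2.36502580e-01 6.80624019e-02 1.99141376e-04] [-0.03738775  0.08281061  0.02452169] 0.019449910822310644
```

View pics/w6z.png

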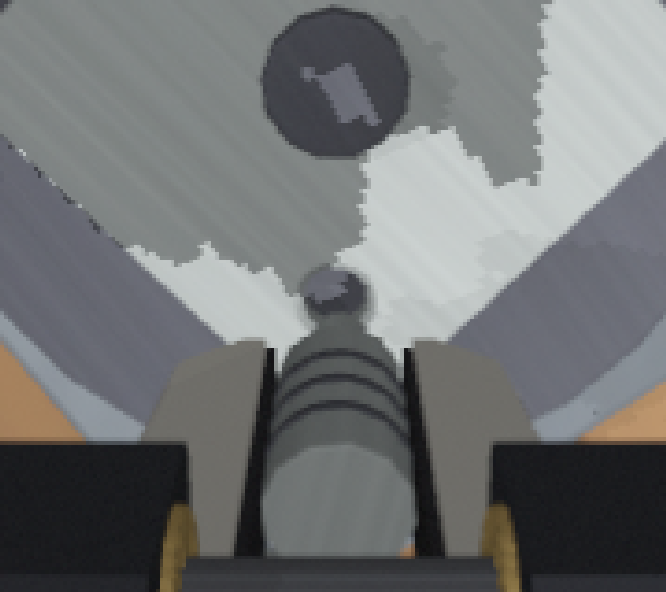

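View pics/s6z.png

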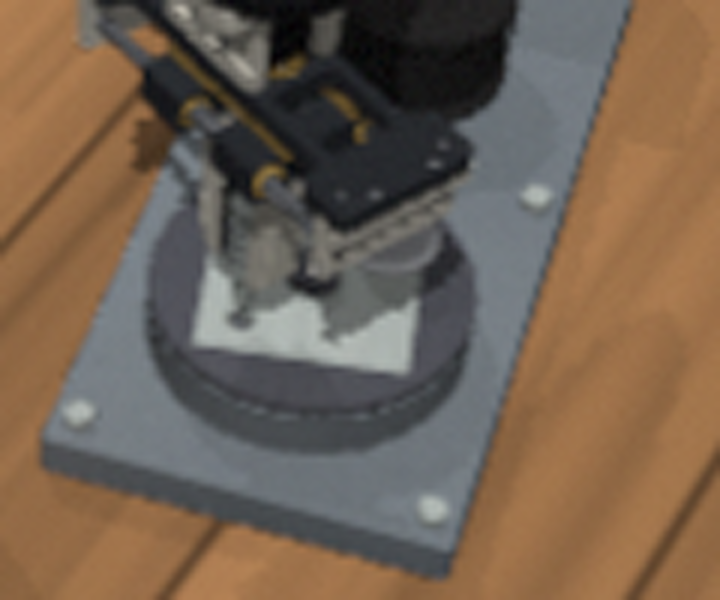

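```bash
python3 - <<'E'
from h import *
import pickle
c,s=pickle.load(open("c6.pkl","rb"));p=s["tool_pos"];Rt=R.from_rotvec(s["orientation"])
for r in (9.5,9,10): 
  h=onz(c,(250.6,201+r),.0635);print(h,"tool frame",Rt.inv().apply(h-p)*1000)
hub=onz(c,(160+336/3.7-.4,130+83/3.7),.0735);print(hub,Rt.inv().apply(hub-p)*1000)
print(proj(c,p+Rt.apply([[0,y-.0032,.044] for y in (0,.001,.002)])),proj(c,p+Rt.apply([[0,y-.01,-.02] for y in (0,.001,.002)])))
E
```

```text
[0.58153205 0.05033378 0.0635    ] tool frame [-0.69246133 -0.76379295 56.04309306]
[0.58167589 0.05067152 0.0635    ] tool frame [-0.69232184 -1.13088257 56.04304344]
[0.58138808 0.04999573 0.0635    ] tool frame [-0.69260106 -0.39635731 56.04314273]
[0.59791714 0.0890603  0.0735    ] [ -0.77840738 -42.81249537  46.03743452]
[[251.62283404 213.06048596]
 [251.62204247 214.4978436 ]
 [251.62125162 215.93127305]] [[251.82528451 246.7044184 ]
 [251.82368048 248.71192558]
 [251.82207908 250.71094605]]
```

>>> carry_out --steps '[{"xyz": [0.08, 0.19, 0], "rot": [0, 0, 0]}, {"xyz": [0.08, 0.19, -0.4], "rot": [0, 0, 0]}, {"xyz": [0.08, 0.19, -0.8], "rot": [0, 0, 0]}, {"xyz": [0.08, 0.19, -1.1], "rot": [0, 0, 0]}, {"xyz": [0.08, 0.19, -1.3], "rot": [0, 0, 0]}, {"xyz": [0.08, 0.19, -1.5], "rot": [0, 0, 0]}, {"xyz": [0.08, 0.19, -1.7], "rot": [0, 0, 0]}, {"xyz": [0.08, 0.19, -1.8], "rot": [0, 0, 0]}, {"xyz": [0.08, 0.19, -1.8], "rot": [0, 0, 0]}]'

```text
t: 9.5
tool_pos: [0.5826, 0.0516, 0.1015]
orientation: [-3.078, 0.627, 0.0]
force: [-0.3, 0.5, -0.8]
opening: 0.0193
```

>>> carry_out --steps '[{"xyz": [0, 0, -0.1], "rot": [0, 0, 0]}, {"xyz": [0, 0, -0.2], "rot": [0, 0, 0]}, {"xyz": [0, 0, -0.3], "rot": [0, 0, 0]}, {"xyz": [0, 0, -0.3], "rot": [0, 0, 0]}]'

```text
t: 9.9
tool_pos: [0.5827, 0.0516, 0.0985]
orientation: [-3.078, 0.627, 0.0]
force: [-0.0, 0.8, -0.9]
opening: 0.0193
```

>>> carry_out --steps '[{"xyz": [0, 0, -0.1], "rot": [0, 0, 0]}, {"xyz": [0, 0, -0.15], "rot": [0, 0, 0]}, {"xyz": [0, 0, -0.15], "rot": [0, 0, 0]}]'

```text
t: 10.2
tool_pos: [0.5829, 0.0516, 0.0981]
orientation: [-3.078, 0.627, -0.001]
force: [-4.0, -0.5, 6.8]
opening: 0.0196
```

>>> carry_out --steps '[{"xyz": [0, 0, -0.05], "rot": [0, 0, 0]}, {"xyz": [0, 0, -0.05], "rot": [0, 0, 0]}]'

```text
t: 10.4
tool_pos: [0.5829, 0.0516, 0.098]
orientation: [-3.078, 0.627, -0.001]
force: [-5.2, 0.1, 10.3]
opening: 0.0195
```

```bash
python3 - <<'E'
import numpy as np
v=np.array([-15.35,-37.8])
for d in list(range(0,86,1)):
    a=np.radians(d);w=np.array([[np.cos(a),-np.sin(a)],[np.sin(a),np.cos(a)]])@v-v
    print(d,(w/10).round(2), end=';')
E
```

```text
0 [0. 0.];1 [ 0.07 -0.03];2 [ 0.13 -0.05];3 [ 0.2  -0.08];4 [ 0.27 -0.1 ];5 [ 0.34 -0.12];6 [ 0.4  -0.14];7 [ 0.47 -0.16];8 [ 0.54 -0.18];9 [ 0.61 -0.19];10 [ 0.68 -0.21];11 [ 0.75 -0.22];12 [ 0.82 -0.24];13 [ 0.89 -0.25];14 [ 0.96 -0.26];15 [ 1.03 -0.27];16 [ 1.1  -0.28];17 [ 1.17 -0.28];18 [ 1.24 -0.29];19 [ 1.31 -0.29];20 [ 1.39 -0.3 ];21 [ 1.46 -0.3 ];22 [ 1.53 -0.3 ];23 [ 1.6 -0.3];24 [ 1.67 -0.3 ];25 [ 1.74 -0.29];26 [ 1.81 -0.29];27 [ 1.88 -0.28];28 [ 1.95 -0.28];29 [ 2.03 -0.27];30 [ 2.1  -0.26];31 [ 2.17 -0.25];32 [ 2.24 -0.24];33 [ 2.31 -0.23];34 [ 2.38 -0.21];35 [ 2.45 -0.2 ];36 [ 2.51 -0.18];37 [ 2.58 -0.16];38 [ 2.65 -0.14];39 [ 2.72 -0.12];40 [ 2.79 -0.1 ];41 [ 2.86 -0.08];42 [ 2.92 -0.06];43 [ 2.99 -0.03];44 [ 3.06 -0.01];45 [3.12 0.02];46 [3.19 0.05];47 [3.25 0.08];48 [3.32 0.11];49 [3.38 0.14];50 [3.44 0.17];51 [3.51 0.21];52 [3.57 0.24];53 [3.63 0.28];54 [3.69 0.32];55 [3.75 0.35];56 [3.81 0.39];57 [3.87 0.43];58 [3.93 0.48];59 [3.98 0.52];60 [4.04 0.56];61 [4.1 0.6];62 [4.15 0.65];63 [4.21 0.7 ];64 [4.26 0.74];65 [4.31 0.79];66 [4.36 0.84];67 [4.41 0.89];68 [4.46 0.94];69 [4.51 0.99];70 [4.56 1.04];71 [4.61 1.1 ];72 [4.66 1.15];73 [4.7  1.21];74 [4.75 1.26];75 [4.79 1.32];76 [4.83 1.38];77 [4.87 1.43];78 [4.91 1.49];79 [4.95 1.55];80 [4.99 1.61];81 [5.03 1.67];82 [5.06 1.73];83 [5.1 1.8];84 [5.13 1.86];85 [5.17 1.92];
```

>>> carry_out --steps '[{"xyz": [0.07, -0.03, 0.05], "rot": [0, 0, 1]}, {"xyz": [0.2, -0.08, 0.05], "rot": [0, 0, 3]}, {"xyz": [0.34, -0.12, 0.05], "rot": [0, 0, 5]}, {"xyz": [0.47, -0.16, 0.05], "rot": [0, 0, 7]}, {"xyz": [0.54, -0.18, 0.05], "rot": [0, 0, 8]}]'

```text
t: 10.9
tool_pos: [0.5871, 0.05, 0.098]
orientation: [3.115, -0.408, -0.004]
force: [-9.6, 1.8, 11.7]
opening: 0.0194
```

>>> carry_out --steps '[{"xyz": [0.14, -0.03, 0], "rot": [0, 0, 2]}, {"xyz": [0.28, -0.06, 0], "rot": [0, 0, 4]}, {"xyz": [0.42, -0.08, 0], "rot": [0, 0, 6]}, {"xyz": [0.56, -0.1, 0], "rot": [0, 0, 8]}, {"xyz": [0.63, -0.11, 0], "rot": [0, 0, 9]}, {"xyz": [0.7, -0.11, 0], "rot": [0, 0, 10]}]'

```text
t: 11.5
tool_pos: [0.594, 0.0487, 0.098]
orientation: [3.138, -0.136, -0.004]
force: [-10.8, -1.0, 11.3]
opening: 0.0196
```

```bash
cat > st.py <<'E'
from plant import *; from h import *
s=read_state();a=np.array([.5976,.0894]);d=s["tool_pos"][:2]-a
x=R.from_rotvec(s["orientation"]).apply([1,0,0]);th=np.arctan2(x[1],x[0])
F=s["force"];e=x[:2]/np.hypot(*x[:2])
print("t",s["t"],"z",s["tool_pos"][2].round(4),"yaw",np.degrees(th).round(1),"turn",(np.degrees(np.arctan2(d[1],d[0]))+112.1).round(1),"r",(np.hypot(*d)*1000).round(1),"Ftan",(F[:2]@e).round(1),"Frad",(F[:2]@[e[1],-e[0]]).round(1),"Fz",F[2].round(1),"op",s["opening"].round(4))
E
python3 st.py
```

```text
Traceback (most recent call last):
  File "st.py", line 5, in <module>
    print("t",s["t"],"z",s["tool_pos"][2].round(4),"yaw",np.degrees(th).round(1),"turn",(np.degrees(np.arctan2(d[1],d[0]))+112.1).round(1),"r",(np.hypot(*d)*1000).round(1),"Ftan",(F[:2]@e).round(1),"Frad",(F[:2]@[e[1],-e[0]]).round(1),"Fz",F[2].round(1),"op",s["opening"].round(4))
                                                                                                                                                                                                                                                                   ^^^^^^^^^^^^^^^^^^
AttributeError: 'float' object has no attribute 'round'
```

>>> carry_out --steps '[{"xyz": [0.07, 0, -0.03], "rot": [0, 0, 1]}, {"xyz": [0.15, -0.01, -0.03], "rot": [0, 0, 2]}, {"xyz": [0.22, -0.01, -0.03], "rot": [0, 0, 3]}]'

```text
t: 11.8
tool_pos: [0.5963, 0.0485, 0.098]
orientation: [3.141, -0.054, -0.004]
force: [-11.1, -1.4, 12.4]
opening: 0.0195
```

```bash
sed -i 's/,s\["opening"\].round(4)/,s["opening"]/' st.py; python3 st.py
```

```text
t 11.8 z 0.098 yaw -2.0 turn 20.3 r 41.0 Ftan -11.0 Frad 1.8 Fz 12.4 op 0.01947666863860563
```

>>> carry_out --steps '[{"xyz": [0.07, 0, 0], "rot": [0, 0, 1]}, {"xyz": [0.14, 0, 0], "rot": [0, 0, 2]}, {"xyz": [0.14, 0, 0], "rot": [0, 0, 2]}]'

```text
t: 12.1
tool_pos: [0.5979, 0.0484, 0.098]
orientation: [3.141, 0.001, -0.003]
force: [-10.1, -1.1, 13.0]
opening: 0.0194
```

>>> carry_out --steps '[{"xyz": [0.07, 0, 0], "rot": [0, 0, 1]}, {"xyz": [0.14, 0.01, 0], "rot": [0, 0, 2]}, {"xyz": [0.14, 0.01, 0], "rot": [0, 0, 2]}]'

```text
t: 12.4
tool_pos: [0.5992, 0.0484, 0.098]
orientation: [3.141, 0.055, -0.003]
force: [-10.4, -1.5, 12.3]
opening: 0.0196
```

>>> carry_out --steps '[{"xyz": [0.07, 0.01, 0], "rot": [0, 0, 1]}, {"xyz": [0.14, 0.01, 0], "rot": [0, 0, 2]}, {"xyz": [0.14, 0.01, 0], "rot": [0, 0, 2]}]'

```text
t: 12.7
tool_pos: [0.6006, 0.0484, 0.098]
orientation: [3.139, 0.11, -0.003]
force: [-10.8, -1.9, 12.8]
opening: 0.0192
```

>>> carry_out --steps '[{"xyz": [0.07, 0.01, 0], "rot": [0, 0, 1]}, {"xyz": [0.14, 0.01, 0], "rot": [0, 0, 2]}, {"xyz": [0.14, 0.01, 0], "rot": [0, 0, 2]}]'

```text
t: 13.0
tool_pos: [0.602, 0.0485, 0.098]
orientation: [3.137, 0.165, -0.004]
force: [-10.1, -1.7, 12.9]
opening: 0.0195
```

>>> carry_out --steps '[{"xyz": [0.07, 0.01, 0], "rot": [0, 0, 1]}, {"xyz": [0.14, 0.02, 0], "rot": [0, 0, 2]}, {"xyz": [0.14, 0.02, 0], "rot": [0, 0, 2]}]'

```text
t: 13.3
tool_pos: [0.6034, 0.0486, 0.098]
orientation: [3.133, 0.219, -0.003]
force: [-10.2, -2.1, 12.7]
opening: 0.0194
```

>>> carry_out --steps '[{"xyz": [0.07, 0.01, 0], "rot": [0, 0, 1]}, {"xyz": [0.14, 0.02, 0], "rot": [0, 0, 2]}, {"xyz": [0.14, 0.02, 0], "rot": [0, 0, 2]}]'

```text
t: 13.6
tool_pos: [0.6048, 0.0488, 0.098]
orientation: [3.129, 0.274, -0.004]
force: [-11.2, -2.7, 13.5]
opening: 0.0195
```

```bash
python3 st.py
```

```text
t 13.6 z 0.098 yaw 10.0 turn 32.1 r 41.2 Ftan -11.5 Frad 0.7 Fz 13.5 op 0.019521663690140356
```

>>> carry_out --steps '[{"xyz": [0.07, 0.015, 0], "rot": [0, 0, 1]}, {"xyz": [0.14, 0.03, 0], "rot": [0, 0, 2]}, {"xyz": [0.14, 0.03, 0], "rot": [0, 0, 2]}]'

```text
t: 13.9
tool_pos: [0.6062, 0.049, 0.098]
orientation: [3.124, 0.329, -0.004]
force: [-10.4, -3.2, 11.7]
opening: 0.0195
```

>>> carry_out --steps '[{"xyz": [0.07, 0.02, 0], "rot": [0, 0, 1]}, {"xyz": [0.13, 0.04, 0], "rot": [0, 0, 2]}, {"xyz": [0.13, 0.04, 0], "rot": [0, 0, 2]}]'

```text
t: 14.2
tool_pos: [0.6075, 0.0493, 0.0979]
orientation: [3.117, 0.383, -0.004]
force: [-10.6, -2.4, 12.2]
opening: 0.0192
```

>>> carry_out --steps '[{"xyz": [0.07, 0.02, -0.02], "rot": [0, 0, 1]}, {"xyz": [0.14, 0.04, -0.02], "rot": [0, 0, 2]}, {"xyz": [0.14, 0.04, -0.02], "rot": [0, 0, 2]}]'

```text
t: 14.5
tool_pos: [0.609, 0.0496, 0.0979]
orientation: [3.11, 0.437, -0.003]
force: [-9.8, -4.0, 12.1]
opening: 0.0195
```

>>> carry_out --steps '[{"xyz": [0.07, 0.02, 0], "rot": [0, 0, 1]}, {"xyz": [0.14, 0.04, 0], "rot": [0, 0, 2]}, {"xyz": [0.14, 0.04, 0], "rot": [0, 0, 2]}]'

```text
t: 14.8
tool_pos: [0.6104, 0.0499, 0.0977]
orientation: [3.102, 0.491, -0.003]
force: [-8.3, -3.0, 10.9]
opening: 0.0192
```

>>> carry_out --steps '[{"xyz": [0.035, 0.01, -0.05], "rot": [0, 0, 0.5]}, {"xyz": [0.035, 0.01, -0.05], "rot": [0, 0, 0.5]}]'

```text
t: 15.0
tool_pos: [0.6107, 0.0499, 0.0975]
orientation: [3.1, 0.504, -0.004]
force: [-10.4, -4.0, 14.2]
opening: 0.0191
```

```bash
python3 st.py
```

```text
t 15.0 z 0.0975 yaw 18.5 turn 40.5 r 41.6 Ftan -11.1 Frad 0.5 Fz 14.2 op 0.019090244207961574
```

>>> carry_out --steps '[{"xyz": [0.035, 0.01, 0], "rot": [0, 0, 0.5]}, {"xyz": [0.07, 0.02, 0], "rot": [0, 0, 1]}, {"xyz": [0.07, 0.02, 0], "rot": [0, 0, 1]}]' --force 55

```text
t: 15.3
tool_pos: [0.612, 0.0503, 0.097]
orientation: [3.095, 0.531, -0.001]
force: [-3.6, -2.1, 5.1]
opening: 0.0191
```

```bash
python3 st.py
```

```text
t 15.3 z 0.097 yaw 19.5 turn 42.3 r 41.7 Ftan -4.1 Frad 0.8 Fz 5.1 op 0.019124664098971147
```

>>> carry_out --steps '[{"xyz": [0, 0, -0.05], "rot": [0, 0, 0]}, {"xyz": [0, 0, -0.1], "rot": [0, 0, 0]}, {"xyz": [0, 0, -0.1], "rot": [0, 0, 0]}]'

```text
t: 15.6
tool_pos: [0.6125, 0.0504, 0.0961]
orientation: [3.095, 0.531, 0.001]
force: [-3.4, -2.6, 5.7]
opening: 0.0197
```

```bash
python3 st.py
```

```text
t 15.6 z 0.0961 yaw 19.5 turn 43.0 r 41.7 Ftan -4.1 Frad 1.3 Fz 5.7 op 0.019675335680694694
```

>>> carry_out --steps '[{"xyz": [0.035, 0.01, -0.05], "rot": [0, 0, 0.5]}, {"xyz": [0.035, 0.01, -0.1], "rot": [0, 0, 0.5]}, {"xyz": [0.035, 0.01, -0.15], "rot": [0, 0, 0.5]}, {"xyz": [0.035, 0.01, -0.15], "rot": [0, 0, 0.5]}]'

```text
t: 16.0
tool_pos: [0.6132, 0.0507, 0.0946]
orientation: [3.093, 0.545, 0.002]
force: [-1.4, -1.8, 4.6]
opening: 0.0194
```

```bash
python3 st.py
```

```text
t 16.0 z 0.0946 yaw 20.0 turn 44.0 r 41.8 Ftan -1.9 Frad 1.2 Fz 4.6 op 0.019363935091192924
```

>>> carry_out --steps '[{"xyz": [0.04, 0.015, -0.05], "rot": [0, 0, 0.5]}, {"xyz": [0.04, 0.015, -0.15], "rot": [0, 0, 0.5]}, {"xyz": [0.04, 0.015, -0.25], "rot": [0, 0, 0.5]}, {"xyz": [0.04, 0.015, -0.25], "rot": [0, 0, 0.5]}]'

```text
t: 16.4
tool_pos: [0.6134, 0.051, 0.0912]
orientation: [3.091, 0.558, 0.001]
force: [-0.2, -4.5, 3.2]
opening: 0.0193
```

```bash
python3 st.py
```

```text
t 16.4 z 0.0912 yaw 20.5 turn 44.5 r 41.6 Ftan -1.7 Frad 4.1 Fz 3.2 op 0.01933323054419258
```

>>> carry_out --steps '[{"xyz": [0.01, -0.04, 0], "rot": [0, 0, 0]}, {"xyz": [0.01, -0.04, -0.1], "rot": [0, 0, 0]}, {"xyz": [0.01, -0.04, -0.2], "rot": [0, 0, 0]}, {"xyz": [0.01, -0.04, -0.3], "rot": [0, 0, 0]}, {"xyz": [0.01, -0.04, -0.3], "rot": [0, 0, 0]}]'

```text
t: 16.9
tool_pos: [0.6135, 0.0509, 0.0883]
orientation: [3.091, 0.558, 0.001]
force: [0.9, -3.8, 3.0]
opening: 0.0193
```

```bash
python3 st.py
```

```text
t 16.9 z 0.0883 yaw 20.5 turn 44.6 r 41.7 Ftan -0.5 Frad 3.9 Fz 3.0 op 0.019312977281687575
```

>>> carry_out --steps '[{"xyz": [0.01, -0.03, -0.08], "rot": [0, 0, 0]}, {"xyz": [0.01, -0.03, -0.16], "rot": [0, 0, 0]}, {"xyz": [0.01, -0.03, -0.24], "rot": [0, 0, 0]}, {"xyz": [0.01, -0.03, -0.3], "rot": [0, 0, 0]}, {"xyz": [0.01, -0.03, -0.3], "rot": [0, 0, 0]}]'

```text
t: 17.4
tool_pos: [0.6136, 0.0508, 0.0854]
orientation: [-3.091, -0.559, -0.001]
force: [0.6, -3.0, 4.7]
opening: 0.0193
```

```bash
python3 st.py
```

```text
t 17.4 z 0.0854 yaw 20.5 turn 44.6 r 41.8 Ftan -0.5 Frad 3.0 Fz 4.7 op 0.019289155860219814
```

>>> carry_out --steps '[{"xyz": [0, -0.01, -0.05], "rot": [0, 0, 0]}, {"xyz": [0, -0.01, -0.1], "rot": [0, 0, 0]}, {"xyz": [0, -0.01, -0.12], "rot": [0, 0, 0]}, {"xyz": [0, -0.01, -0.12], "rot": [0, 0, 0]}]'

```text
t: 17.8
tool_pos: [0.6137, 0.0508, 0.0852]
orientation: [-3.091, -0.559, -0.002]
force: [-3.0, -1.8, 11.4]
opening: 0.0192
```

```bash
python3 st.py
```

```text
t 17.8 z 0.0852 yaw 20.5 turn 44.7 r 41.8 Ftan -3.4 Frad 0.7 Fz 11.4 op 0.019166154291056052
```

>>> carry_out --steps '[{"xyz": [0, 0, 0.1], "rot": [0, 0, 0]}, {"xyz": [0, 0, 0.1], "rot": [0, 0, 0]}, {"xyz": [0, 0, 0.1], "rot": [0, 0, 0]}, {"xyz": [0, 0, 0.1], "rot": [0, 0, 0]}, {"xyz": [0, 0, 0.1], "rot": [0, 0, 0]}, {"xyz": [0, 0, 0.1], "rot": [0, 0, 0]}]' --grip 0.5

```text
t: 18.4
tool_pos: [0.6131, 0.0506, 0.0847]
orientation: [-3.091, -0.558, 0.001]
force: [-0.3, -0.4, 0.9]
opening: 0.0464
```

```bash
python3 st.py; python3 - <<'E'
from plant import *; from h import *
im=read_camera("wrist")[:,:,::-1];cv2.imwrite("pics/w7.png",im)
E
```

```text
t 18.4 z 0.0847 yaw 20.5 turn 43.8 r 41.8 Ftan -0.5 Frad 0.3 Fz 0.9 op 0.046421086304344314
```

View pics/w7.png

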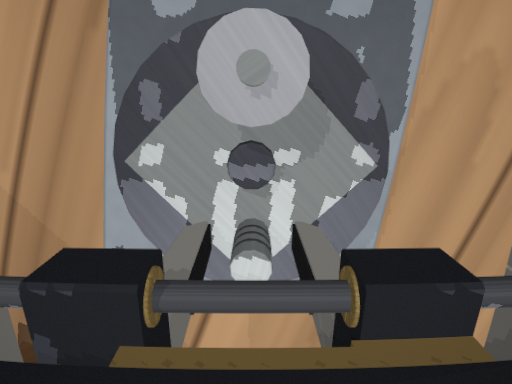

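The fingers are open with the pin centred between them (head at about 251,266), and the wheel is staying turned. I'm raising the tool clear.

>>> carry_out --steps '[{"xyz": [0, 0, 0.5], "rot": [0, 0, 0]}, {"xyz": [0, 0, 1.5], "rot": [0, 0, 0]}, {"xyz": [0, 0, 3], "rot": [0, 0, 0]}, {"xyz": [0, 0, 5], "rot": [0, 0, 0]}, {"xyz": [0, 0, 7], "rot": [0, 0, 0]}, {"xyz": [0, 0, 9], "rot": [0, 0, 0]}, {"xyz": [0, 0, 11], "rot": [0, 0, 0]}, {"xyz": [0, -3, 12], "rot": [0, 0, 0]}, {"xyz": [0, -7, 13], "rot": [0, 0, 0]}, {"xyz": [0, -9, 13], "rot": [0, 0, 0]}]'

```text
t: 19.45
tool_pos: [0.6145, -0.042, 0.2191]
orientation: [3.089, 0.557, 0.007]
force: [0.1, -0.1, 0.2]
opening: 0.0465
```

>>> carry_out --steps '[{"xyz": [0, 0, 0], "rot": [0, 0, 0]}, {"xyz": [0, 0, 0], "rot": [0, 0, 0]}, {"xyz": [0, 0, 0], "rot": [0, 0, 0]}]'

```text
t: 19.75
tool_pos: [0.6132, -0.0385, 0.2154]
orientation: [-3.091, -0.559, -0.001]
force: [-1.0, 0.2, -0.3]
opening: 0.0464
```

```bash
python3 st.py; python3 - <<'E'
from plant import *; from h import *
import pickle
c=calibration("wrist");im=read_camera("wrist")[:,:,::-1];cv2.imwrite("pics/w8.png",im);pickle.dump(c,open("c8.pkl","wb"))
im=read_camera("scene")[:,:,::-1];cv2.imwrite("pics/s8.png",cv2.resize(im[90:210,230:370],None,fx=5,fy=5,interpolation=cv2.INTER_CUBIC))
a=np.array([.5976,.0891])
# expected pin top if home: .0635+.042 ; if 13 up
E
```

```text
t 19.75 z 0.2154 yaw 20.5 turn 29.1 r 128.9 Ftan -0.8 Frad -0.6 Fz -0.3 op 0.046355131909521056
```

View pics/w8.png

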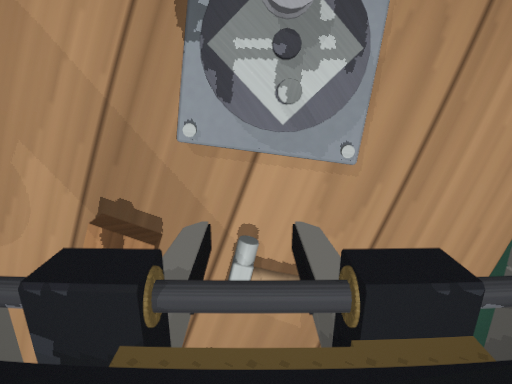

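View pics/s8.png

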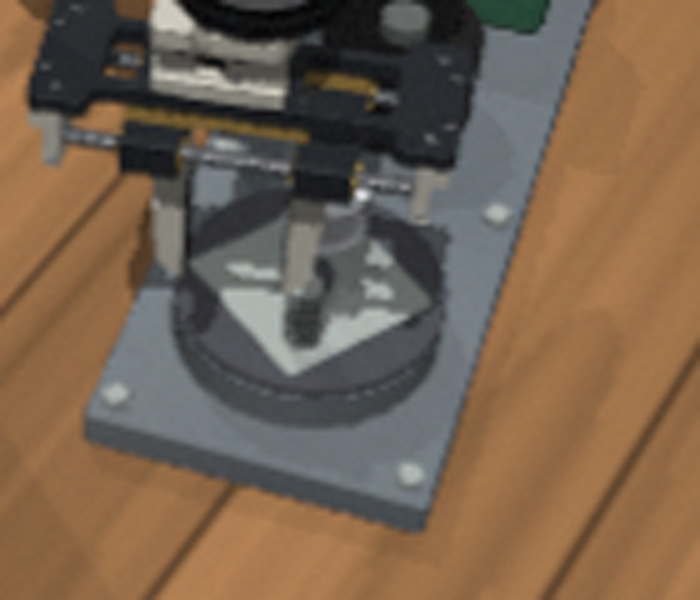

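>>> carry_out --steps '[{"xyz": [-1, -1, 0.5], "rot": [0, 0, 0]}, {"xyz": [-4, -3, 1.5], "rot": [0, 0, 0]}, {"xyz": [-8, -6, 2], "rot": [0, 0, 0]}, {"xyz": [-12, -9, 2], "rot": [0, 0, 0]}, {"xyz": [-15, -10, 2], "rot": [0, 0, 0]}, {"xyz": [-16, -10, 2], "rot": [0, 0, 0]}, {"xyz": [-16, -10, 2], "rot": [0, 0, 0]}]'

```text
t: 20.55
tool_pos: [0.4524, -0.1396, 0.2355]
orientation: [3.091, 0.556, 0.002]
force: [0.2, 0.4, -0.0]
opening: 0.0465
```

```bash
python3 - <<'E'
from plant import *; from h import *
cs=calibration("scene");im=read_camera("scene")[:,:,::-1];cv2.imwrite("pics/s9f.png",im);cv2.imwrite("pics/s9.png",cv2.resize(im[110:180,260:340],None,fx=8,fy=8,interpolation=cv2.INTER_CUBIC))
im=read_camera("top")[:,:,::-1];cv2.imwrite("pics/t9.png",im)
a=np.array([.5976,.0885]);t=np.radians(-112.9+44.5);h=a+.042*np.array([np.cos(t),np.sin(t)])
for z in (.0635,.1055,.0765,.1185): print(z,(proj(cs,[[*h,z]])[0]-[260,110])*8)
E
```

```text
0.0635 [233.73988716 379.66255747]
0.1055 [244.12276923 296.98081556]
0.0765 [236.89144762 354.57285963]
0.1185 [247.45779619 270.40891985]
```

View pics/s9.png

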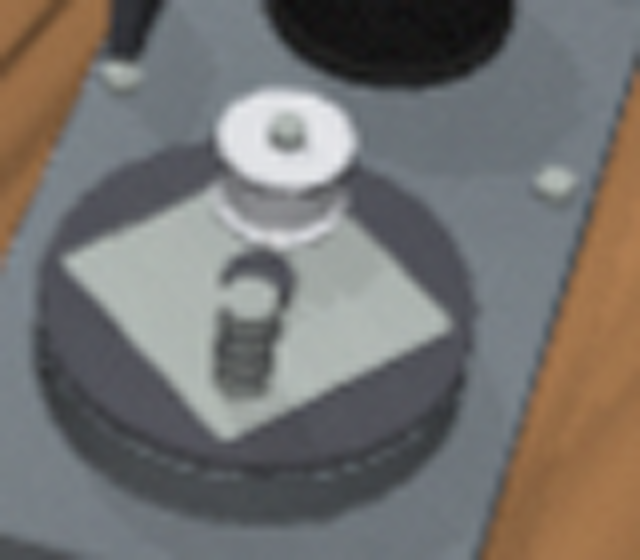

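View pics/t9.png

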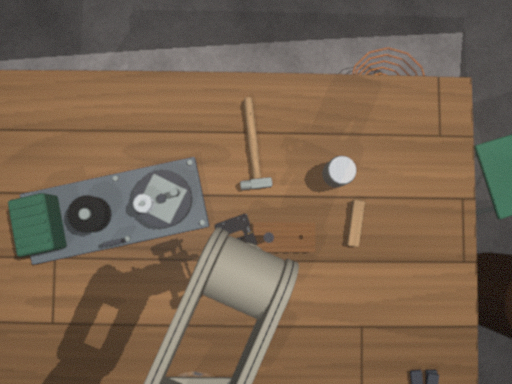

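The pin's head top sits at (250,297) in the zoomed scene crop. That matches the predicted (244,297) for fully home, against row 270 if it were still riding on the plate. The wheel has stayed turned and the bystanders haven't moved.

```bash
python3 -c "
from plant import *
print(close_job())"
```

```text
the job is handed in; nothing more can be done
None
```

The locking pin is fully home in the lock hole and the wheel stays pinned back on its own. I handed the job in at about 20.7 s, against the 67 s limit.

- **What I did:** I took the pin from the block and dropped it into the wheel's hole until its foot met the plate. I then turned the wheel anticlockwise in small steps, pressing down with about 12 N. The lock hole showed itself near 0.75 rad, where the downward force dropped and the pin began to sink. I lowered it the full 13 mm until the head met the disc at about 11 N, then let go and backed the arm away.
- **Forces:** the largest readings I saw were about 14 N downward and 11–12 N sideways. I only got a reading at the end of each move, so any brief peak between them would not show.
- **Last checks:** in the final scene picture the head's top was at the height expected for fully home (row 297; it would be near 270 if still riding on the plate). The wheel stayed turned after release, the force on the tool was about zero, and the drift, hammer, tin and blank looked undisturbed.
- **Small disagreements:**
  - The pin's offset in the jaws came out at 1 to 2 mm, depending on the picture. I corrected for it before lowering the pin into the wheel.
  - The gripper stopped about 0.3 mm lower than predicted when the pin was home. It may have slipped slightly in the grip; that is small beside the 13 mm of travel.

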